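# Clip the tube plate into the bench shaker

## Task

Take the aluminium tube plate that has ears and fit it to the bench shaker: its wide ear goes down the wide slot and its narrow ear down the narrow slot, pressed past the spring clips until the plate lies flat and firmly on the pads, then let go. The clips push back, so press until you feel it bottom out, at about 20 N, but do not force it: it must never bear on the shaker with more than 30 N. Leave everything else on the bench where it is.

Things in the scene. Friction and masses are not known exactly. Their poses are not given: they have to be found in the camera images.
- plate: eared aluminium tube plate, 64 (x) x 110 (y) x 8 mm, 0.2 to 0.32 kg, lying flat on the bench. Ears, 8 mm thick and flush with its faces, stick out 12 mm at its y ends: 30 mm wide at +y, 20 mm wide at -y. An upright grip fin at its centre, 40 mm along x, 14 mm thick along y, rises to 80 mm above the underside; pinch it across y in its upper 25 mm. Origin: centre of the underside; z up
- wide_ear (a point): centre of the wide ear's underside, 61 mm along +y from the plate's origin
- narrow_ear (a point): centre of the narrow ear's underside, 61 mm along -y from the plate's origin
- shaker: bench shaker, fixed: white housing 220 (x) x 250 (y) mm, deck top 76 mm above the bench. Four slightly springy rubber pads (25 N/mm in all; 14 mm wide, at x +-24, y +-44 mm) on the deck carry the plate; they were set by hand, all alike, to somewhere from 3 to 17 mm above the deck (not reported). The plate must not bear on it with more than 30 N. Origin: centre of its underside; z up
- bracket: bracket fixed on the shaker's deck: two aluminium cheeks 36 mm high, inner faces at y +-57 mm, each with an upright slot open at the top and inwards (slot backs at y +-69 mm). Wide slot at +y, narrow at -y. The clips' squeeze on the ears adds up to about 25 N; the plate must never be jammed against it with more than 80 N. Origin: midway between the slots at the deck's top; z up; the plate belongs straight above it with the same x and y axes
- wide_slot (a point): centre of the wide slot's mouth, 61 mm along +y from the bracket's origin, 36 mm above the deck. Slot 34 mm along x. Each x wall carries a sprung steel clip: its flared mouth, 41 mm above the deck, is 9 mm wider than the ear; it narrows to 5 mm less than the ear's width at 22 mm above the deck and stays so below, gripping the ear all the way down
- narrow_slot (a point): centre of the narrow slot's mouth, 61 mm along -y from the bracket's origin, 36 mm above the deck. Slot 24 mm along x, with clips like the wide one's. Pressing past all clips takes up to 18 N besides the plate's weight: it starts with the underside 34 mm above the deck, peaks near 22 mm, falls to 6 to 13 N, and rises sharply on the pads; press to about 20 to 25 N
- plain_plate: plain aluminium tube plate, 64 x 110 x 8 mm with the same grip fin but no ears; a bystander, leave it. Origin: centre of its underside
- dish: clear lidded dish, 60 mm across, 14 mm high, lying flat; bystander. Origin: centre of its underside
- timer: small white bench timer, 50 x 50 x 18 mm, lying flat; bystander. Origin: centre of its underside
- marker: marker pen, 130 x 12 x 12 mm along its x; bystander. Origin: centre of its underside
Things that resemble listed ones, but are neither listed nor needed, are in the scene too. What is shaped like the plate but green or turquoise is not meant.

How it is judged (in metres and radians):
On the way, in this order (a step that is already met when the one before it is completed fails the run):
1. the eared plate is lifted off the bench in the gripper (height (world z) of plate above 0.04 m and contact force between the fingers and plate above 1 N), for 0.2 s.
2. both ears are in their own slots, held or pressed by the robot (horizontal distance between wide_ear and wide_slot below 0.004 m and horizontal distance between narrow_ear and narrow_slot below 0.004 m and z of plate in the frame of bracket below 0.027 m), for 0.1 s.
At the end, for the whole second after the job is handed in: the eared plate is at rest with each ear in its own slot (within 4 mm of the slot's centre, seen from above), its underside less than 19 mm above the deck, bearing on the levelling pads with more than 5 N (the clips keep it pressed down), flat within 0.02 rad, and released (horizontal distance between wide_ear and wide_slot below 0.004 m and horizontal distance between narrow_ear and narrow_slot below 0.004 m and z of plate in the frame of bracket below 0.019 m and contact force between plate and shaker above 5 N and angle between plate's own z axis and vertical below 0.02 rad and linear speed of plate below 0.01 m/s and contact force between the fingers and plate below 0.05 N); the robot touches nothing.
It fails at once if the plate bears on the shaker with more than 30 N (contact force between plate and shaker above 30 N).
It fails at once if the plate is jammed against the bracket with more than 80 N (the clips' own squeeze makes about 25 N of this) (contact force between plate and bracket above 80 N).
It fails at once if any of the bystanders (plain plate, dish, timer, marker) is moved by more than 20 mm (distance of any of plain_plate, dish, timer, marker from where it was at the start of the episode above 0.02 m).
It also fails if it takes over 58 s, if anything falls off the work surface, if the arm or the gripper's body presses on something with over 40 N, if the wrist force passes 120 N, or if a joint passes its speed limit or range.

## Robot

A 6-joint arm with a two-finger parallel gripper is mounted at the origin on the work surface. World frame = base frame: x ahead of the robot, y to its left, z up, the work surface at z = 0. Lengths are in m, angles in degrees, forces in N, time in s.
With the tool pointing down it reaches from about 0.35 to 0.975 m from the base axis. Payload 4.9 kg.
Tool frame: the origin (TCP) lies at the centre of the arm's flange, where the gripper is bolted on; the fingertips stand 173 mm ahead of it and the grasp point (between the pads) lies 155 mm ahead of it; z points along the fingers, y is the line along which they close (so a half turn about z gives the same grasp; the last joint's range is limited). The gripper opens to 85 mm and grips with 20 to 120 N. Pads are 22 mm wide; open, the fingers measure 114 mm over their backs; the gripper's body (76 mm by 85 mm) begins 54 mm behind the grasp point. The pads swing forward as they close: fully open they stand 13 mm farther back than shut.
Start: joints at [64.114, 3.019, 92.412, -0, 84.569, -6.818], TCP at [0.204, 0.591, 0.405] pointing down, gripper open.
Joint ranges: [-172.51, 172.51], [-57.92, 126.97], [3.15, 148.05], [-58.71, 238.71], [5.1, 150.11], [-179.66, 179.66]. Speed limits (degrees/s): [147.25, 147.25, 180, 180, 180, 180].

## Interface

Orientations are given as [roll, pitch, yaw] about the fixed x, y, z axes, in that order (R = Rz(yaw) Ry(pitch) Rx(roll)).
In Python, from station import bot gives the robot as it stands.
- The arm moves only by the shell command python3 -m crank 'ROWS' [OPENING]. ROWS is JSON, a list of rows, each an object of numbers: "tx", "ty", "tz": the shift along the world's x, y, z in cm; "yaw": the turn about the world's z in degrees. In form: [{"tx": .., "ty": .., "tz": .., "yaw": ..}, ...]. A call has 1 to 10 rows; each row shifts and turns the commanded pose from where the row before left it; what a row does not reach is not made up. A row lasts 1/10 s, in which the tool goes at most 50 mm and 8.59 degrees, less where a joint would pass 70% of its speed; a pose out of reach is approached as far as the arm can. A call is refused whole if a number of a shift passes 5 or a number of a turn 8.59, either way. A call with a gripper value outside its range is refused whole. OPENING is the gripper command: -1 is fully open, 1 is shut, values between are in proportion, set as the call begins (- or left out, the last holds). The fingers move at their own pace and stop on an object; the grip force is fixed at half the most. Time passes only in rows, so rows that do not move let the fingers close. It gives the time, the measured TCP pose, the force, the opening and the grip force at its end, in the units of the state.
- bot.observe(): the state, without advancing time (a new reading comes with each control period).
- bot.get_image(name): name is "side" or "top" or "wrist"; returns the picture (480x640x3 uint8, red, green, blue); there is no depth.
- bot.camera_model(name): a dict with "K" (3x3 intrinsics, pixels), "extrinsics" (4x4, takes a point from camera to world coordinates). Camera axes: x right, y up, looking along -z (the intrinsics and any distortion apply to the point x, -y, -z); pixel columns grow to the right and rows downward; lengths in m; the calibration is good to about 2 mm. A picture is of the moment at which its call begins: read the wrist's pose just before it. camera_model takes no time and is no camera call; for the wrist camera it gives the pose at the moment of the call.
- bot.close_job(): hands the job in; it is judged then, once.
The state is a dict: "time_s": time; "joints": joint angles; "dq": joint speeds; "joint_efforts": joint torques, N m; "ee_pos": TCP position; "eef_rot": TCP orientation; "ft_force": force on the tool from outside, world axes, zero at the start; "ft_torque": the same for the moment, N m; "gripper_width": opening from 0.0 (shut) to 1.0 (fully open); "grasp_force": force on a finger pad.
Only numpy, scipy, OpenCV 4.12 (cv2) and the standard library are available. Lean on these libraries where they do the work, as an engineer would, in place of code of your own. Each camera call takes 0.05 s, during which the arm holds its last target. There are 200 camera calls.

## Working session

There is one attempt and no reset: what is moved stays moved. The work goes in short steps, Python scripts to look and compute and a shell command to move; the robot and the scene stay as the last step left them, time stands still between calls to the robot, and variables do not carry over. Pictures are saved under pics/ and viewed, at most 10 in all, crops included, and the job is handed in when it is done.

```bash
mkdir -p pics; ls
python3 - <<'E'
from station import bot
import cv2,numpy as np
print(bot.observe())
for n in ["top","side"]:
    im=bot.get_image(n); cv2.imwrite(f"pics/{n}0.png",im[:,:,::-1])
    m=bot.camera_model(n); print(n,np.round(m["K"],1).tolist(),np.round(m["extrinsics"],4).tolist(),[k for k in m])
E
```

```text
pics
{'time_s': 0.0, 'joints': array([ 6.41149121e+01,  3.05827260e+00,  9.24925390e+01, -5.38723152e-04,
        8.45690140e+01, -6.81627590e+00]), 'dq': array([ 0.01502546,  0.01513804,  0.09016043, -0.07191011, -0.08770344,
        0.01998406]), 'joint_efforts': array([-1.87463284e-04, -3.93695140e+01, -3.70169020e+01, -1.61901248e-04,
        7.36112619e-03, -6.52082122e-07]), 'ee_pos': array([0.20405271, 0.59046841, 0.40344702]), 'eef_rot': array([-1.79880958e+02, -1.36892034e-02,  1.60931225e+02]), 'ft_force': array([ 0.45927406, -0.30969114, -0.6748838 ]), 'ft_torque': array([-0.06812441,  0.00685285, -0.0009847 ]), 'grasp_force': 0.0, 'gripper_width': 1.003745217359851}
top [[537.3, 0.0, 323.1], [0.0, 537.3, 238.8], [0.0, 0.0, 1.0]] [[0.0246, 0.9969, -0.0742, 0.4048], [-0.9997, 0.0247, 0.0015, 0.0539], [0.0034, 0.0742, 0.9972, 1.24], [0.0, 0.0, 0.0, 1.0]] ['K', 'extrinsics']
side [[467.4, 0.0, 320.1], [0.0, 467.4, 235.0], [0.0, 0.0, 1.0]] [[-0.982, 0.135, -0.1318, 0.3852], [-0.1875, -0.6185, 0.7631, 0.7237], [0.0215, 0.7741, 0.6327, 0.6739], [0.0, 0.0, 0.0, 1.0]] ['K', 'extrinsics']
```

View pics/top0.png

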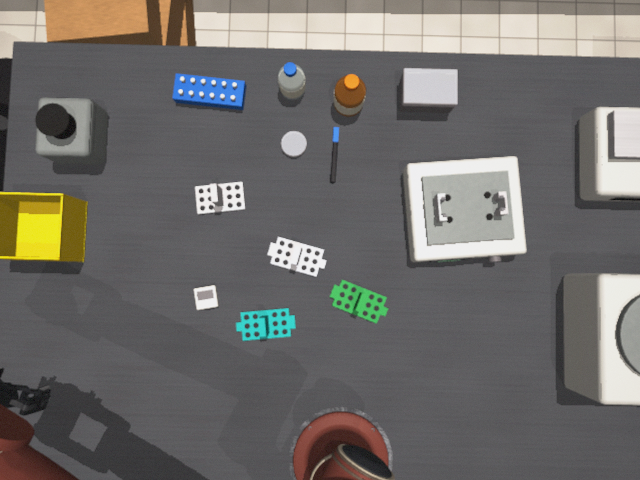

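View pics/side0.png

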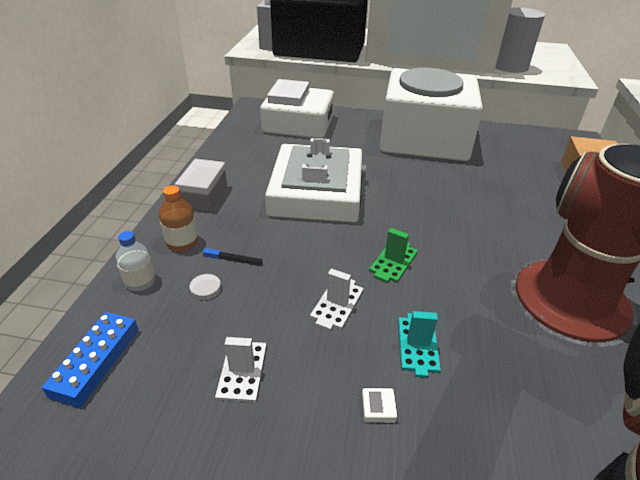

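The top view shows the eared white plate near (297,257), the plain plate near (220,197), and the shaker near (466,208) with cheeks at about (443,207) and (503,203). Next I'll measure the masks and zoom in.

```bash
cat > h.py <<'E'
import numpy as np,cv2
from station import bot
def ray(m,p):
    K=m["K"];E=m["extrinsics"];d=np.linalg.inv(K)@[p[0],p[1],1.];d=E[:3,:3]@(d*[1,-1,-1]);return E[:3,3],d
def plane(m,p,z):
    o,d=ray(m,p);return o+d*(z-o[2])/d[2]
def proj(m,P):
    E=m["extrinsics"];c=(E[:3,:3].T@(np.asarray(P)-E[:3,3]))*[1,-1,-1];q=m["K"]@c;return q[:2]/q[2]
def tri(*mp):
    A=np.zeros((3,3));b=np.zeros(3)
    for m,p in mp:
        o,d=ray(m,p);d=d/np.linalg.norm(d);M=np.eye(3)-np.outer(d,d);A+=M;b+=M@o
    return np.linalg.solve(A,b)
E
python3 - <<'E'
from h import *
im=cv2.imread("pics/top0.png");m=bot.camera_model("top")
a=cv2.resize(im[225:290,255:345],None,fx=6,fy=6,interpolation=cv2.INTER_CUBIC)[:390,:400]
a=cv2.resize(im[232:282,262:332],(400,286),interpolation=cv2.INTER_CUBIC)
b=cv2.resize(im[165:250,415:520],(400,324),interpolation=cv2.INTER_CUBIC)
cv2.imwrite("pics/z0.png",np.hstack([cv2.copyMakeBorder(a,0,324-286,0,0,0),b]))
for p in [(297,257),(265,324),(359,301),(220,197)]: print(p,plane(m,p,0.008).round(3))
for p in [(443,207),(503,203)]: print(p,plane(m,p,0.112).round(3))
E
```

```text
(297, 257) [0.453 0.111 0.008]
(265, 324) [0.299 0.179 0.008]
(359, 301) [ 0.356 -0.033  0.008]
(220, 197) [0.588 0.293 0.008]
(443, 207) [ 0.563 -0.2    0.112]
(503, 203) [ 0.574 -0.327  0.112]
```

View pics/z0.png

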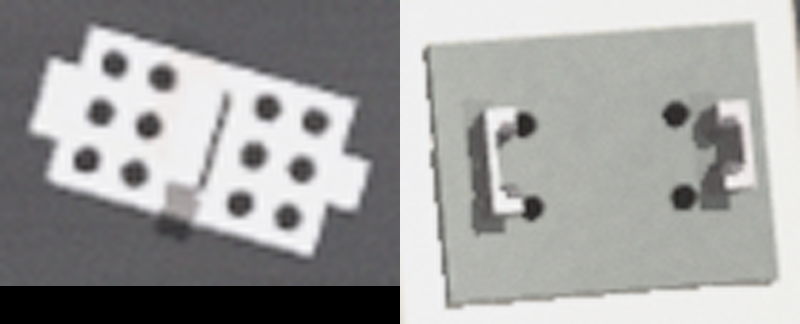

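Zoomed in, the wide ear (about (269,249)) and the wide slot (left cheek) are both on the +y side. Plate yaw is about -16° and bracket yaw about +5°. I'll move towards the plate.

```bash
python3 -m crank '[{"tx":2,"ty":-4,"tz":0,"yaw":0.6},{"tx":2.2,"ty":-4.4,"tz":0,"yaw":0.6},{"tx":2.2,"ty":-4.4,"tz":0,"yaw":0.6},{"tx":2.2,"ty":-4.4,"tz":0,"yaw":0.6},{"tx":2.2,"ty":-4.4,"tz":0,"yaw":0.6},{"tx":2.2,"ty":-4.4,"tz":0,"yaw":0},{"tx":2.2,"ty":-4.4,"tz":0,"yaw":0},{"tx":2.2,"ty":-4.4,"tz":0},{"tx":2.2,"ty":-4.4,"tz":0},{"tx":2.2,"ty":-4.4,"tz":0}]'
python3 -m crank '[{"tx":2.0,"ty":-3.0},{"tx":1.0,"ty":-1.2},{},{},{}]'
python3 - <<'E'
from h import *
im=bot.get_image("wrist");m=bot.camera_model("wrist")
cv2.imwrite("pics/w1.png",im[:,:,::-1]);np.savez("w1.npz",K=m["K"],extrinsics=m["extrinsics"])
print(np.round(m["extrinsics"],3).tolist(),m["K"][0,0],bot.observe()["ee_pos"])
E
```

```text
[[0.327, -0.913, -0.245, 0.143], [0.945, 0.315, 0.087, 0.612], [-0.002, -0.26, 0.966, 0.374], [0.0, 0.0, 0.0, 1.0]] 358.8860604557767 [0.20406971 0.59051684 0.40374397]$[7]: bad value
$[0]: bad value
```

View pics/w1.png

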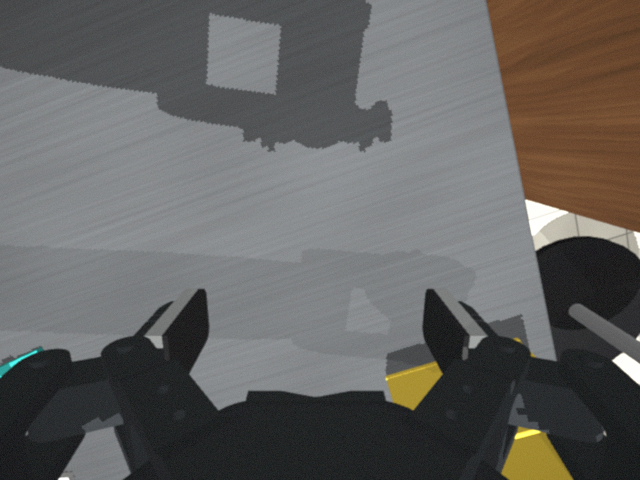

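The arm did not move, because every key is needed in each row. The picture shows only the bench and the fingers, with the camera on the tool's -x side.

```bash
python3 -m crank '[{"tx":2,"ty":-4,"tz":0,"yaw":0.6},{"tx":2.2,"ty":-4.4,"tz":0,"yaw":0.6},{"tx":2.2,"ty":-4.4,"tz":0,"yaw":0.6},{"tx":2.2,"ty":-4.4,"tz":0,"yaw":0.6},{"tx":2.2,"ty":-4.4,"tz":0,"yaw":0.6},{"tx":2.2,"ty":-4.4,"tz":0,"yaw":0},{"tx":2.2,"ty":-4.4,"tz":0,"yaw":0},{"tx":2.2,"ty":-4.4,"tz":0,"yaw":0},{"tx":2.2,"ty":-4.4,"tz":0,"yaw":0},{"tx":2.2,"ty":-4.4,"tz":0,"yaw":0}]'
python3 -m crank '[{"tx":2.0,"ty":-3.0,"tz":0,"yaw":0},{"tx":1.0,"ty":-1.2,"tz":0,"yaw":0},{"tx":0,"ty":0,"tz":0,"yaw":0},{"tx":0,"ty":0,"tz":0,"yaw":0},{"tx":0,"ty":0,"tz":0,"yaw":0}]'
python3 - <<'E'
from h import *
m=bot.camera_model("wrist");im=bot.get_image("wrist")
cv2.imwrite("pics/w2.png",im[:,:,::-1]);np.savez("w2.npz",K=m["K"],extrinsics=m["extrinsics"])
E
```

```text
time_s: 1.15
ee_pos: [0.4224, 0.1528, 0.4046]
eef_rot: [180.0, 0.0, 163.9]
ft_force: [0.4, 0.9, 0.2]
gripper_width: 1.004
grasp_force: 0.0
time_s: 1.65
ee_pos: [0.4516, 0.1139, 0.4045]
eef_rot: [180.0, -0.0, 164.0]
ft_force: [0.5, -0.2, -0.5]
gripper_width: 0.999
grasp_force: 0.0
```

View pics/w2.png

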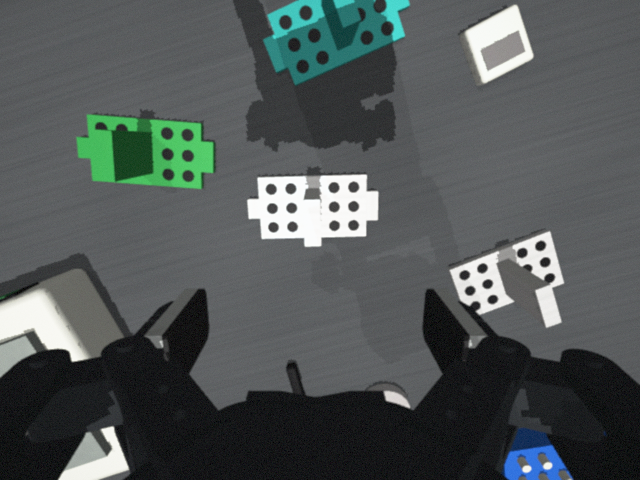

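The eared plate sits at about (313,207), wide ear at (372,205) and narrow ear at (252,208), almost square to the gripper. I'll work out the correction.

```bash
cat >> h.py <<'E'
def ears(im,box,thr=110):
    "ends of the bright blob's long axis: mid-points of the two ear end faces (min-area rect)"
    x0,y0,x1,y1=box;g=im[y0:y1,x0:x1];hsv=cv2.cvtColor(g,cv2.COLOR_BGR2HSV)
    k=((hsv[...,2]>thr)&(hsv[...,1]<60)).astype(np.uint8)
    k=cv2.morphologyEx(k,cv2.MORPH_CLOSE,np.ones((3,3)))
    n,l,s,c=cv2.connectedComponentsWithStats(k);i=1+s[1:,4].argmax();k=(l==i)
    yy,xx=np.nonzero(k);P=np.c_[xx,yy].astype(float)
    return P+[x0,y0]
def tips(P,ang=None):
    c=P.mean(0)
    u=np.linalg.svd(P-c,full_matrices=False)[2][0] ;u=u*np.sign(u[0])
    for _ in range(4):
        t=(P-c)@u; lo,hi=t.min(),t.max(); L=(hi-lo)
        a=P[t<lo+0.05*L].mean(0);b=P[t>hi-0.05*L].mean(0); u=(b-a)/np.linalg.norm(b-a)
    t=(P-c)@u;mid=(a+b)/2
    ta=(a-c)@u;tb=(b-c)@u
    return a+u*(t.min()-.5-ta),b+u*(t.max()+.5-tb)
E
python3 - <<'E'
from h import *
w=np.load("w2.npz");t=bot.camera_model("top")
Pw=tips(ears(cv2.imread("pics/w2.png"),(235,160,390,260)));Pt=tips(ears(cv2.imread("pics/top0.png"),(255,230,340,285)))
print(Pw,Pt)  # wrist: a=narrow,b=wide ; top: a=wide,b=narrow
N=tri((w,Pw[0]),(t,Pt[1]));W=tri((w,Pw[1]),(t,Pt[0]));print("N",N,"W",W,np.linalg.norm(N-W))
n,wd=[plane(w,p,.008) for p in Pw];print(n,wd,np.linalg.norm(n-wd))
c=(n+wd)/2;d=wd-n;print("c",c,"yaw",np.degrees(np.arctan2(-d[0],d[1])));print(bot.observe()["ee_pos"],proj(w,(*c[:2],.08)))
n,wd=[plane(t,p,.008) for p in Pt[::-1]];c=(n+wd)/2;d=wd-n;print("top c",c,"yaw",np.degrees(np.arctan2(-d[0],d[1])))
E
```

```text
(array([245.72992897, 208.82539202]), array([378.94995936, 204.33202046])) (array([267.49231478, 247.9594614 ]), array([326.16684585, 264.26688728]))
N [0.43796746 0.04347283 0.0083853 ] W [ 4.72905719e-01  1.79131526e-01 -2.17936055e-04] 0.14034949137519617
[0.43772046 0.0432482  0.008     ] [0.47116053 0.17725312 0.008     ] 0.13811429201596845
c [0.45444049 0.11025066 0.008     ] yaw -14.01162952636917
[0.45160874 0.11390386 0.40456995] [311.50879868 222.36492121]
top c [0.45531356 0.11138315 0.008     ] yaw -14.110436260791253
```

```bash
python3 -m crank '[{"tx":0.3,"ty":-0.35,"tz":-2,"yaw":2},{"tx":0,"ty":0,"tz":-4,"yaw":0},{"tx":0,"ty":0,"tz":-4,"yaw":0},{"tx":0,"ty":0,"tz":-4,"yaw":0},{"tx":0,"ty":0,"tz":-2.6,"yaw":0},{"tx":0,"ty":0,"tz":-1.5,"yaw":0},{"tx":0,"ty":0,"tz":0,"yaw":0},{"tx":0,"ty":0,"tz":0,"yaw":0}]'
python3 -m crank '[{"tx":0,"ty":0,"tz":0,"yaw":0},{"tx":0,"ty":0,"tz":0,"yaw":0},{"tx":0,"ty":0,"tz":0,"yaw":0},{"tx":0,"ty":0,"tz":0,"yaw":0},{"tx":0,"ty":0,"tz":0,"yaw":0},{"tx":0,"ty":0,"tz":0,"yaw":0},{"tx":0,"ty":0,"tz":0,"yaw":0},{"tx":0,"ty":0,"tz":0,"yaw":0}]' 1
python3 -m crank '[{"tx":0,"ty":0,"tz":0,"yaw":0},{"tx":0,"ty":0,"tz":0,"yaw":0}]'
```

```text
time_s: 2.5
ee_pos: [0.4551, 0.11, 0.2241]
eef_rot: [180.0, 0.0, 166.0]
ft_force: [0.7, -0.1, 0.6]
gripper_width: 0.996
grasp_force: 0.0
time_s: 3.3
ee_pos: [0.4554, 0.1092, 0.2241]
eef_rot: [180.0, 0.0, 165.9]
ft_force: [-1.3, -1.0, 3.3]
gripper_width: 0.148
grasp_force: 59.3
time_s: 3.5
ee_pos: [0.4554, 0.1092, 0.2241]
eef_rot: [180.0, 0.0, 165.9]
ft_force: [-1.0, 0.1, 5.0]
gripper_width: 0.152
grasp_force: 59.4
```

```bash
python3 -m crank '[{"tx":0,"ty":0,"tz":1,"yaw":0},{"tx":0,"ty":0,"tz":2,"yaw":0},{"tx":0,"ty":0,"tz":4,"yaw":0},{"tx":0,"ty":0,"tz":4,"yaw":0},{"tx":0,"ty":0,"tz":4,"yaw":0},{"tx":0,"ty":0,"tz":4,"yaw":0},{"tx":1,"ty":-1,"tz":3.5,"yaw":1},{"tx":2,"ty":-3,"tz":0,"yaw":2},{"tx":2.3,"ty":-4,"tz":0,"yaw":2},{"tx":2.3,"ty":-4,"tz":0,"yaw":2}]'
python3 -m crank '[{"tx":2.3,"ty":-4,"tz":0,"yaw":2},{"tx":2.3,"ty":-4,"tz":0,"yaw":2},{"tx":2.3,"ty":-4,"tz":0,"yaw":2},{"tx":2.3,"ty":-4,"tz":0,"yaw":2},{"tx":2.3,"ty":-4,"tz":0,"yaw":2},{"tx":1,"ty":-3,"tz":0,"yaw":2},{"tx":0,"ty":-2,"tz":0,"yaw":0},{"tx":0,"ty":-1.2,"tz":0,"yaw":0},{"tx":0,"ty":0,"tz":0,"yaw":0},{"tx":0,"ty":0,"tz":0,"yaw":0}]'
python3 - <<'E'
from h import *
bot.get_image("wrist")
m=bot.camera_model("wrist");im=bot.get_image("wrist")
cv2.imwrite("pics/w3.png",im[:,:,::-1]);np.savez("w3.npz",K=m["K"],extrinsics=m["extrinsics"]);print(bot.observe())
E
```

```text
time_s: 4.5
ee_pos: [0.5313, -0.0119, 0.4484]
eef_rot: [-180.0, -0.0, 173.1]
ft_force: [0.9, 0.3, -2.7]
gripper_width: 0.153
grasp_force: 58.8
time_s: 5.5
ee_pos: [0.6558, -0.2719, 0.4488]
eef_rot: [179.9, -0.0, -175.1]
ft_force: [-0.6, 1.0, -3.0]
gripper_width: 0.154
grasp_force: 58.9
{'time_s': 5.6, 'joints': array([-2.84771528e+01,  1.30854454e+01,  7.71414494e+01,  2.40528568e-02,
        8.97689143e+01, -1.23481565e+02]), 'dq': array([ 0.08973324, -0.05059325, -0.17793161, -0.15719793, -0.10478505,
       -0.08112646]), 'joint_efforts': array([-4.53839488e-01, -4.91437376e+01, -3.91903675e+01, -1.91437098e-02,
        2.69417751e-04,  2.69086508e-03]), 'ee_pos': array([ 0.65603462, -0.27139501,  0.44911341]), 'eef_rot': array([ 1.79982251e+02,  1.67645925e-02, -1.74995686e+02]), 'ft_force': array([-0.4723369 , -1.00612955, -2.56042268]), 'ft_torque': array([-0.0042436 , -0.00826792,  0.02880306]), 'grasp_force': 58.8648784160614, 'gripper_width': 0.15442794302088003}
```

View pics/w3.png

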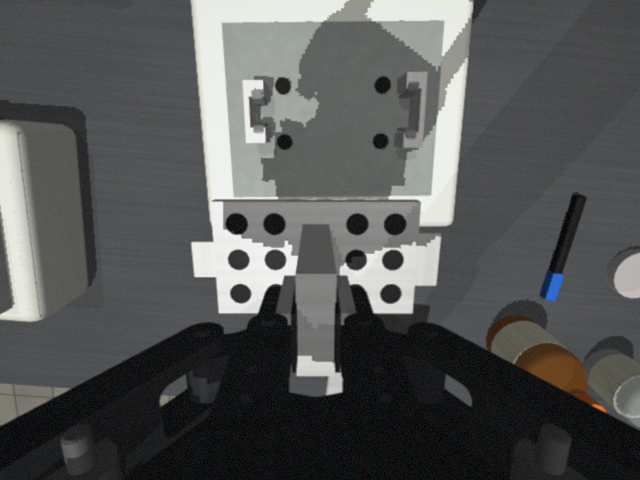

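The held plate shows its narrow ear at about (205,260) and its wide ear at about (428,260). The narrow slot is near (255,110), the wide one near (415,110), and the pads near (283,85), (382,85), (285,142) and (380,141). I'll zoom in on the bracket.

Run:
```python
import cv2,numpy as np
im=cv2.imread("pics/w3.png")
im=cv2.LUT(im,(255*(np.arange(256)/255.)**0.6).astype(np.uint8))
a=im[65:160,235:285];b=im[65:160,390:440]
cv2.imwrite("pics/z3.png",np.hstack([cv2.resize(q,None,fx=6,fy=6,interpolation=cv2.INTER_CUBIC) for q in(a,b)]))
```

```text
(no output)
```

View pics/z3.png

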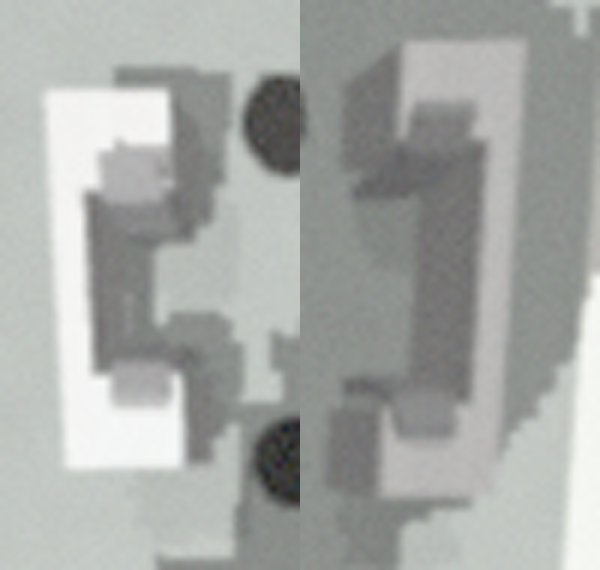

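The zoom shows both cheeks clearly. The narrow cheek's inner edge midpoint is at about (264.6,111.5) and its slot back at (250,112). The wide cheek's are at about (405.2,109.9) and (419.6,110.3).

```bash
cat > m3.py <<'E'
from h import *
w=np.load("w3.npz");t=bot.camera_model("top")
L=lambda p,o:(o+p[0]/6-.5+.08, 65+p[1]/6-.5+.08)
nc=[L(p,235) for p in[(45,90),(170,90),(65,468),(185,468)]];wc=[L((p[0]-300,p[1]),390) for p in[(402,42),(527,41),(380,497),(497,497)]]
z=.112
N=[plane(w,p,z) for p in nc];W=[plane(w,p,z) for p in wc]
Ni=(N[1]+N[3])/2;Wi=(W[0]+W[2])/2;print("inner",Ni,Wi,np.linalg.norm(Ni-Wi),"(114)")
d=Wi-Ni;c=(Ni+Wi)/2;print("c",c,"yaw",np.degrees(np.arctan2(-d[0],d[1])))
print("cheek yaw",[np.degrees(np.arctan2((a-b)[1],(a-b)[0])) for a,b in((N[1],N[3]),(W[0],W[2]))],"len",np.linalg.norm(N[1]-N[3]),np.linalg.norm(W[0]-W[2]))
# pads
def dots(im,box,k):
    x0,y0,x1,y1=box;g=cv2.cvtColor(im,cv2.COLOR_BGR2GRAY)[y0:y1,x0:x1]
    n,l,s,ce=cv2.connectedComponentsWithStats((g<k).astype(np.uint8));return ce[1:][s[1:,4]>8]+[x0,y0],s[1:,4]
pw,s=dots(cv2.imread("pics/w3.png"),(268,70,395,155),38);pt,s2=dots(cv2.imread("pics/top0.png"),(436,185,500,228),60)
print(pw.round(1).tolist(),s,pt.round(1).tolist(),s2)
im=cv2.imread("pics/w3.png");P=tips(ears(im,(180,232,450,318),100));print("tips",P)
zt=bot.observe()["ee_pos"][2]-.2241+.008
n,wd=[plane(w,p,zt) for p in P];d=wd-n;pc=(n+wd)/2
print("plate z",zt,"len",np.linalg.norm(d),"(134)","c",pc,"yaw",np.degrees(np.arctan2(-d[0],d[1])),"tcp",bot.observe()["ee_pos"])
E
python3 m3.py
```

```text
inner [ 0.57470459 -0.31988112  0.112     ] [ 0.5638568  -0.20647021  0.112     ] 0.11392852990425514 (114)
c [ 0.56928069 -0.26317567  0.112     ] yaw 5.463739930902304
cheek yaw [np.float64(-174.76088583186717), np.float64(-174.24343750465593)] len 0.048439561902488125 0.05820743538353387
[[382.2, 84.6], [282.5, 85.3], [284.2, 141.5], [380.2, 140.7]] [185 115 153 157] [[486.9, 194.9], [447.4, 197.4], [489.0, 216.3], [449.4, 219.1]] [22 17 22 17]
tips (array([189.5392759 , 258.05259608]), array([441.5659349 , 257.23125903]))
plate z 0.23301341497005376 len 0.13767271205249865 (134) c [ 0.65436613 -0.27125586  0.23301341] yaw 5.155363508212169 tcp [ 0.65603462 -0.27139501  0.44911341]
```

```bash
python3 -m crank '[{"tx":-1.5,"ty":0.2,"tz":0,"yaw":0.4},{"tx":-2.5,"ty":0.2,"tz":0,"yaw":0},{"tx":-2.5,"ty":0.2,"tz":-1,"yaw":0},{"tx":-1.5,"ty":0.2,"tz":-3,"yaw":0},{"tx":-0.5,"ty":0,"tz":-3,"yaw":0},{"tx":0,"ty":0,"tz":-2,"yaw":0},{"tx":0,"ty":0,"tz":-0.5,"yaw":0},{"tx":0,"ty":0,"tz":0,"yaw":0},{"tx":0,"ty":0,"tz":0,"yaw":0}]'
python3 - <<'E'
from h import *
m=bot.camera_model("wrist");im=bot.get_image("wrist")[:,:,::-1]
cv2.imwrite("pics/w4.png",im);np.savez("w4.npz",K=m["K"],extrinsics=m["extrinsics"]);print(bot.observe()["ee_pos"],bot.observe()["eef_rot"])
g=cv2.LUT(im,(255*(np.arange(256)/255.)**0.6).astype(np.uint8))
cv2.imwrite("pics/z4.png",cv2.resize(g[190:340,160:480],None,fx=2.5,fy=2.5,interpolation=cv2.INTER_CUBIC))
E
```

```text
time_s: 6.5
ee_pos: [0.5718, -0.2646, 0.3556]
eef_rot: [-179.9, 0.1, -174.6]
ft_force: [0.4, 0.7, -2.0]
gripper_width: 0.155
grasp_force: 58.8
[ 0.57183385 -0.26475899  0.35598139] [-1.79881348e+02  1.61472560e-01 -1.74636361e+02]
```

View pics/z4.png

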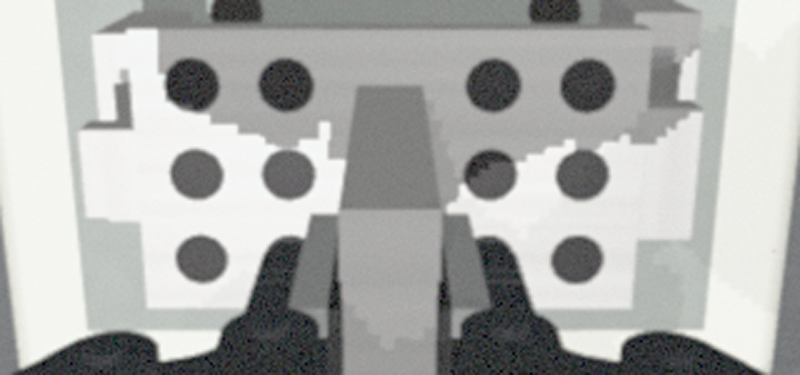

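The narrow ear's end midpoint is at about (193.2,259.2) and the wide ear's at about (438.4,259.0). The plate is level above the bracket.

Run:
```python
from h import *
w=np.load("w4.npz");o=bot.observe();zt=o["ee_pos"][2]-.2241+.008
n,wd=[plane(w,p,zt) for p in((193.,259.),(438.2,258.8))];d=wd-n;c=(n+wd)/2
print("len",np.linalg.norm(d),"c",c,"yaw",np.degrees(np.arctan2(-d[0],d[1])),"tcp",o["ee_pos"])
w3=np.load("w3.npz");t=bot.camera_model("top")
# pad heights: w3 x top
for a,b in zip([(382.2,84.6),(282.5,85.3),(380.2,140.7),(284.2,141.5)],[(447.4,197.4),(486.9,194.9),(449.4,219.1),(489,216.3)]): print(tri((w3,a),(t,b)).round(4))
P=np.array([plane(w3,p,.088)for p in[(382.2,84.6),(282.5,85.3),(380.2,140.7),(284.2,141.5)]]);print("pad centre",P.mean(0),np.linalg.norm(P[0]-P[1]),np.linalg.norm(P[0]-P[2]))
```

```text
len 0.13391725018511533 c [ 0.57135447 -0.26471696  0.13988139] yaw 5.441141793145482 tcp [ 0.57183385 -0.26475899  0.35598139]
[ 0.5647 -0.2176  0.1287]
[ 0.5712 -0.287   0.1754]
[ 0.5663 -0.2202  0.056 ]
[ 0.5783 -0.3203  0.0071]
pad centre [ 0.56973776 -0.26377868  0.088     ] 0.08562030319561066 0.04661112275649339
```

```bash
python3 -m crank '[{"tx":-0.19,"ty":0.12,"tz":0,"yaw":0},{"tx":0,"ty":0,"tz":-0.5,"yaw":0},{"tx":0,"ty":0,"tz":-0.6,"yaw":0},{"tx":0,"ty":0,"tz":-0.5,"yaw":0},{"tx":0,"ty":0,"tz":-0.3,"yaw":0},{"tx":0,"ty":0,"tz":0,"yaw":0},{"tx":0,"ty":0,"tz":0,"yaw":0},{"tx":0,"ty":0,"tz":0,"yaw":0}]'
python3 - <<'E'
from h import *
m=bot.camera_model("wrist");im=bot.get_image("wrist")[:,:,::-1]
np.savez("w5.npz",K=m["K"],extrinsics=m["extrinsics"]);print(bot.observe()["ee_pos"],bot.observe()["ft_force"])
g=cv2.LUT(im,(255*(np.arange(256)/255.)**0.6).astype(np.uint8))
cv2.imwrite("pics/z5.png",cv2.resize(g[190:340,160:480],None,fx=2.5,fy=2.5,interpolation=cv2.INTER_CUBIC))
E
```

```text
time_s: 7.35
ee_pos: [0.5694, -0.2636, 0.3345]
eef_rot: [-180.0, 0.0, -174.7]
ft_force: [3.6, -0.9, -3.5]
gripper_width: 0.154
grasp_force: 58.7
[ 0.56942389 -0.26357372  0.33461647] [ 2.26109446  0.127481   -2.95162179]
```

View pics/z5.png

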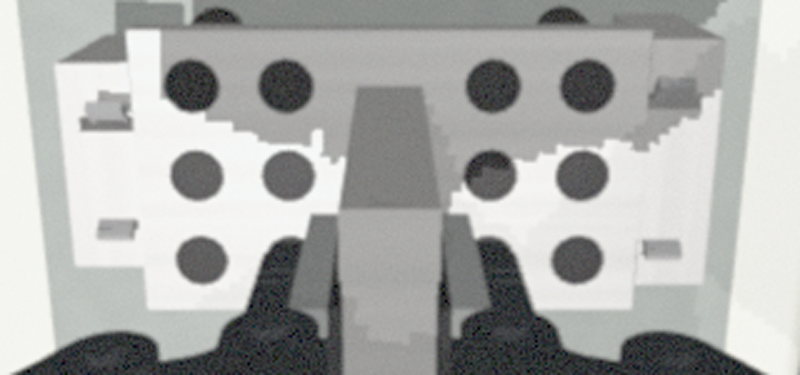

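The plate is between the clips on both ears (narrow clips at about (108,110) and (117,229), wide at about (678,92) and (662,249)). A small +x side force suggests a 0.5 mm shift, then I'll press in steps.

```bash
python3 -m crank '[{"tx":0.05,"ty":0.03,"tz":0,"yaw":0},{"tx":0,"ty":0,"tz":-0.15,"yaw":0},{"tx":0,"ty":0,"tz":-0.15,"yaw":0},{"tx":0,"ty":0,"tz":-0.15,"yaw":0},{"tx":0,"ty":0,"tz":-0.15,"yaw":0},{"tx":0,"ty":0,"tz":0,"yaw":0},{"tx":0,"ty":0,"tz":0,"yaw":0}]'
python3 -m crank '[{"tx":0,"ty":0,"tz":-0.15,"yaw":0},{"tx":0,"ty":0,"tz":-0.15,"yaw":0},{"tx":0,"ty":0,"tz":-0.15,"yaw":0},{"tx":0,"ty":0,"tz":0,"yaw":0},{"tx":0,"ty":0,"tz":0,"yaw":0}]'
```

```text
time_s: 8.1
ee_pos: [0.57, -0.2636, 0.3311]
eef_rot: [-179.9, 0.1, -174.7]
ft_force: [-0.9, 0.4, 6.9]
gripper_width: 0.153
grasp_force: 60.4
time_s: 8.6
ee_pos: [0.5702, -0.2639, 0.3279]
eef_rot: [-179.8, 0.1, -174.7]
ft_force: [-2.3, 1.2, 10.4]
gripper_width: 0.155
grasp_force: 60.9
```

```bash
python3 -m crank '[{"tx":0,"ty":0,"tz":-0.15,"yaw":0},{"tx":0,"ty":0,"tz":-0.15,"yaw":0},{"tx":0,"ty":0,"tz":-0.1,"yaw":0},{"tx":0,"ty":0,"tz":0,"yaw":0},{"tx":0,"ty":0,"tz":0,"yaw":0}]'
python3 -m crank '[{"tx":0,"ty":0,"tz":-0.1,"yaw":0},{"tx":0,"ty":0,"tz":-0.1,"yaw":0},{"tx":0,"ty":0,"tz":0,"yaw":0},{"tx":0,"ty":0,"tz":0,"yaw":0}]'
python3 -m crank '[{"tx":0,"ty":0,"tz":-0.1,"yaw":0},{"tx":0,"ty":0,"tz":-0.1,"yaw":0},{"tx":0,"ty":0,"tz":0,"yaw":0},{"tx":0,"ty":0,"tz":0,"yaw":0}]'
```

```text
time_s: 9.1
ee_pos: [0.5704, -0.2641, 0.3249]
eef_rot: [-179.8, 0.2, -174.7]
ft_force: [-3.7, 0.8, 12.5]
gripper_width: 0.155
grasp_force: 61.2
time_s: 9.5
ee_pos: [0.5704, -0.2642, 0.3233]
eef_rot: [-179.8, 0.2, -174.7]
ft_force: [-2.7, 0.2, 14.6]
gripper_width: 0.152
grasp_force: 61.4
time_s: 9.9
ee_pos: [0.5701, -0.2644, 0.3196]
eef_rot: [-179.7, 0.1, -174.7]
ft_force: [-1.7, -2.0, 8.6]
gripper_width: 0.152
grasp_force: 60.6
```

```bash
python3 -m crank '[{"tx":0,"ty":0,"tz":-0.1,"yaw":0},{"tx":0,"ty":0,"tz":-0.1,"yaw":0},{"tx":0,"ty":0,"tz":0,"yaw":0},{"tx":0,"ty":0,"tz":0,"yaw":0}]'
python3 -m crank '[{"tx":0,"ty":0,"tz":-0.1,"yaw":0},{"tx":0,"ty":0,"tz":-0.1,"yaw":0},{"tx":0,"ty":0,"tz":0,"yaw":0},{"tx":0,"ty":0,"tz":0,"yaw":0}]'
python3 -m crank '[{"tx":0,"ty":0,"tz":-0.1,"yaw":0},{"tx":0,"ty":0,"tz":-0.1,"yaw":0},{"tx":0,"ty":0,"tz":0,"yaw":0},{"tx":0,"ty":0,"tz":0,"yaw":0}]'
```

```text
time_s: 10.3
ee_pos: [0.5703, -0.2644, 0.3183]
eef_rot: [-179.7, 0.1, -174.7]
ft_force: [-2.9, -1.3, 11.8]
gripper_width: 0.146
grasp_force: 61.1
time_s: 10.7
ee_pos: [0.5703, -0.2644, 0.3164]
eef_rot: [-179.7, 0.1, -174.7]
ft_force: [-2.6, -1.3, 11.8]
gripper_width: 0.148
grasp_force: 61.1
time_s: 11.1
ee_pos: [0.5703, -0.2643, 0.3144]
eef_rot: [-179.7, 0.1, -174.7]
ft_force: [-3.8, -0.6, 10.7]
gripper_width: 0.152
grasp_force: 61.2
```

```bash
python3 -m crank '[{"tx":0,"ty":0,"tz":-0.1,"yaw":0},{"tx":0,"ty":0,"tz":-0.1,"yaw":0},{"tx":0,"ty":0,"tz":0,"yaw":0},{"tx":0,"ty":0,"tz":0,"yaw":0}]'
python3 -m crank '[{"tx":0,"ty":0,"tz":-0.1,"yaw":0},{"tx":0,"ty":0,"tz":-0.1,"yaw":0},{"tx":0,"ty":0,"tz":0,"yaw":0},{"tx":0,"ty":0,"tz":0,"yaw":0}]'
```

```text
time_s: 11.5
ee_pos: [0.5703, -0.2644, 0.3124]
eef_rot: [-179.7, 0.1, -174.7]
ft_force: [-2.3, -0.2, 11.5]
gripper_width: 0.154
grasp_force: 61.2
time_s: 11.9
ee_pos: [0.5703, -0.2644, 0.3103]
eef_rot: [-179.8, 0.1, -174.7]
ft_force: [-2.4, 0.4, 11.0]
gripper_width: 0.154
grasp_force: 61.2
```

```bash
python3 -m crank '[{"tx":0,"ty":0,"tz":-0.1,"yaw":0},{"tx":0,"ty":0,"tz":-0.1,"yaw":0},{"tx":0,"ty":0,"tz":0,"yaw":0},{"tx":0,"ty":0,"tz":0,"yaw":0}]'
python3 -m crank '[{"tx":0,"ty":0,"tz":-0.1,"yaw":0},{"tx":0,"ty":0,"tz":-0.1,"yaw":0},{"tx":0,"ty":0,"tz":0,"yaw":0},{"tx":0,"ty":0,"tz":0,"yaw":0}]'
```

```text
time_s: 12.3
ee_pos: [0.5703, -0.2644, 0.3084]
eef_rot: [-179.8, 0.1, -174.7]
ft_force: [-3.3, -0.9, 11.2]
gripper_width: 0.153
grasp_force: 61.2
time_s: 12.7
ee_pos: [0.5703, -0.2644, 0.3064]
eef_rot: [-179.8, 0.1, -174.7]
ft_force: [-2.7, -0.8, 10.9]
gripper_width: 0.152
grasp_force: 61.2
```

```bash
python3 -m crank '[{"tx":0,"ty":0,"tz":-0.1,"yaw":0},{"tx":0,"ty":0,"tz":-0.1,"yaw":0},{"tx":0,"ty":0,"tz":0,"yaw":0},{"tx":0,"ty":0,"tz":0,"yaw":0}]'
python3 -m crank '[{"tx":0,"ty":0,"tz":-0.1,"yaw":0},{"tx":0,"ty":0,"tz":-0.05,"yaw":0},{"tx":0,"ty":0,"tz":0,"yaw":0},{"tx":0,"ty":0,"tz":0,"yaw":0}]'
```

```text
time_s: 13.1
ee_pos: [0.5703, -0.2644, 0.3043]
eef_rot: [-179.8, 0.1, -174.7]
ft_force: [-2.3, -0.5, 10.4]
gripper_width: 0.155
grasp_force: 61.1
time_s: 13.5
ee_pos: [0.5704, -0.2644, 0.3037]
eef_rot: [-179.8, 0.1, -174.7]
ft_force: [-3.9, -0.4, 14.5]
gripper_width: 0.156
grasp_force: 61.5
```

It is starting to bottom out, so I'll press on in small steps.

```bash
python3 -m crank '[{"tx":0,"ty":0,"tz":-0.05,"yaw":0},{"tx":0,"ty":0,"tz":-0.05,"yaw":0},{"tx":0,"ty":0,"tz":0,"yaw":0},{"tx":0,"ty":0,"tz":0,"yaw":0}]'
python3 -m crank '[{"tx":0,"ty":0,"tz":-0.04,"yaw":0},{"tx":0,"ty":0,"tz":0,"yaw":0},{"tx":0,"ty":0,"tz":0,"yaw":0},{"tx":0,"ty":0,"tz":0,"yaw":0}]'
```

```text
time_s: 13.9
ee_pos: [0.5705, -0.2645, 0.3035]
eef_rot: [-179.8, 0.1, -174.7]
ft_force: [-5.6, 0.9, 17.3]
gripper_width: 0.153
grasp_force: 62.0
time_s: 14.3
ee_pos: [0.5705, -0.2645, 0.3035]
eef_rot: [-179.7, 0.1, -174.7]
ft_force: [-6.7, 0.9, 18.5]
gripper_width: 0.15
grasp_force: 62.2
```

```bash
python3 -m crank '[{"tx":0,"ty":0,"tz":-0.05,"yaw":0},{"tx":0,"ty":0,"tz":-0.05,"yaw":0},{"tx":0,"ty":0,"tz":0,"yaw":0},{"tx":0,"ty":0,"tz":0,"yaw":0}]'
```

```text
time_s: 14.7
ee_pos: [0.5706, -0.2645, 0.3034]
eef_rot: [-179.7, 0.1, -174.7]
ft_force: [-9.0, 1.6, 22.4]
gripper_width: 0.151
grasp_force: 62.7
```

```bash
python3 -m crank '[{"tx":0,"ty":0,"tz":0,"yaw":0},{"tx":0,"ty":0,"tz":0,"yaw":0},{"tx":0,"ty":0,"tz":0,"yaw":0},{"tx":0,"ty":0,"tz":0,"yaw":0},{"tx":0,"ty":0,"tz":0,"yaw":0},{"tx":0,"ty":0,"tz":0,"yaw":0},{"tx":0,"ty":0,"tz":0,"yaw":0}]' -1
python3 -m crank '[{"tx":0,"ty":0,"tz":1,"yaw":0},{"tx":0,"ty":0,"tz":3,"yaw":0},{"tx":0,"ty":0,"tz":4,"yaw":0},{"tx":0,"ty":0,"tz":4,"yaw":0},{"tx":2,"ty":0,"tz":3,"yaw":0},{"tx":3,"ty":0,"tz":0,"yaw":0},{"tx":2,"ty":0,"tz":0,"yaw":0},{"tx":0,"ty":0,"tz":0,"yaw":0},{"tx":0,"ty":0,"tz":0,"yaw":0}]'
python3 - <<'E'
from h import *
im=bot.get_image("wrist")[:,:,::-1]
m=bot.camera_model("wrist");np.savez("w6.npz",K=m["K"],extrinsics=m["extrinsics"])
cv2.imwrite("pics/w6.png",im)
E
```

```text
time_s: 15.4
ee_pos: [0.5698, -0.2633, 0.2961]
eef_rot: [180.0, -0.0, -174.7]
ft_force: [0.6, -0.2, -0.4]
gripper_width: 1.005
grasp_force: 0.0
time_s: 16.3
ee_pos: [0.6396, -0.2632, 0.4463]
eef_rot: [180.0, -0.0, -174.7]
ft_force: [0.0, -0.4, -0.6]
gripper_width: 1.001
grasp_force: 0.0
```

View pics/w6.png

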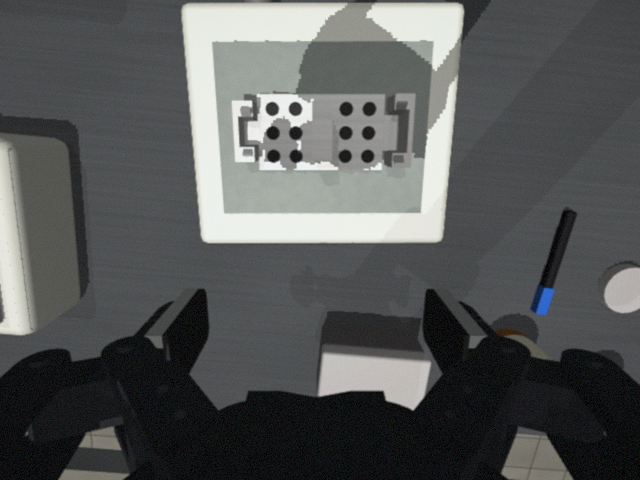

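The plate sits level and centred between both cheeks (centre about (320,132)), its ears in the slots and the gripper clear. I'll hand it in.

```bash
python3 -c "
from station import bot
print(bot.close_job())"
```

```text
the job is handed in; nothing more can be done
None
```

The eared plate is in the shaker with each ear in its own slot, pressed until it bottomed out at about 22 N and released. I have handed the job in; no verdict came back, and I could not measure directly how hard it bears on the pads.

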